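# Back off the vial carousel by one notch

### The job

The ratchet wheel of the vial carousel was fed one notch too far. With a fingertip lift its red pawl by the thumb tab and tip it outward until it stays up by itself, push the wheel back (counter-clockwise seen from above) by exactly one notch at one of its black posts, then tip the pawl back so that its nose drops fully into the tooth gap. Only push: lift nothing off the table or out of the wheel, keep the vials standing in their pockets, and leave the other things on the trolley (bottles, kidney dish, plaster roll) where they are.

Things in the scene. Friction and masses are not known exactly. Their poses are not given: they have to be found in the camera images.
- stand: fixed white stand of the vial carousel: round foot plate 200 mm across, 8 mm thick, with a small tongue on its +y side that carries the pawl bracket (two steel cheeks, tops at z 42 mm, outer faces 26 mm apart). Origin: underside of the plate on the wheel's axis; the pawl lies in its +y direction; z up. It cannot move.
- spindle (a point): point on the vertical axis of the aluminium ratchet wheel (188 mm across), level with its top face, 22 mm above the table. 12 dark saw teeth stand on the rim's top face at radius 78 to 94 mm, tops at z 30 mm. The wheel has friction (about 2 N at a post), stays where it is left and does not coast.
- wheel (a joint): turn of the wheel, rad; grows counter-clockwise seen from above = BACKWARD. One notch = 30 degrees = 0.524. Starts at -0.10 to -0.01 with the pawl's nose in a gap; at 0 a tooth's steep flank meets the nose and blocks backward turning. One notch back, the nose fits the next gap at readings of 0.31 to 0.52; outside that it would land on a tooth.
- pawl (a joint): lift of the red pawl, rad: 0 = down, nose fully in a tooth gap; 1.6 = tipped over outward against its stop. Light (0.1 kg) and free on its pin: below about 0.95 rad it falls back down, beyond that it falls over to 1.6 and stays there by its own weight. Its nose clears the teeth above about 0.4 rad.
- pawl_pivot (a point): centre of the pawl's hinge pin, on the stand, 108 mm from the wheel's axis, 36 mm above the table. The pin is horizontal, square to the line from the wheel's axis.
- pawl_tab (a point): top of the pawl's red thumb tab (plate 20 mm wide, 5 mm thick, 46 mm long, polished and slippery), middle of its face to the wheel's axis. Pawl down: tab upright, this point 79 mm from the wheel's axis, at z 86 mm. Push it outward to swing it up over the pivot. Tipped over: tab nearly level, this point 159 mm from the axis, at z 63 mm; push its end back inward until the pawl drops.
- pawl_nose (a point): tip of the pawl's steel nose (8 mm wide), below the tab at the inner end of the pawl's bar (8 mm thick, 26 mm long from the pivot). Pawl down: 85 mm from the wheel's axis, z 22 mm, between two teeth. Tipped over: the bar stands upright over the pivot.
- post0 (a point): top centre of push post 0 of 3 on the wheel: upright black post, 12 mm thick, 40 mm high (z 22 to 62 mm), 62 mm from the wheel's axis, 120 degrees from the others.
- post1 (a point): top centre of push post 1 of 3 on the wheel: upright black post, 12 mm thick, 40 mm high (z 22 to 62 mm), 62 mm from the wheel's axis, 120 degrees from the others (this one is across the axis from the pawl at the start).
- post2 (a point): top centre of push post 2 of 3 on the wheel: upright black post, 12 mm thick, 40 mm high (z 22 to 62 mm), 62 mm from the wheel's axis, 120 degrees from the others.
- vial0: small loose green vial with a paper label and a blue cap, 22 mm thick, 45 mm high (top at z 67 mm), standing with play in a blue ring pocket (33 mm across, 14 mm high) on the wheel, 28 mm from its axis, the pocket on the pawl's side at the start; origin at its underside. It rides along with the wheel.
- vial1: small loose green vial with a paper label and a blue cap, 22 mm thick, 45 mm high (top at z 67 mm), standing with play in a blue ring pocket (33 mm across, 14 mm high) on the wheel, 28 mm from its axis; origin at its underside. It rides along with the wheel.
- vial2: small loose green vial with a paper label and a blue cap, 22 mm thick, 45 mm high (top at z 67 mm), standing with play in a blue ring pocket (33 mm across, 14 mm high) on the wheel, 28 mm from its axis; origin at its underside. It rides along with the wheel.
- amber_bottle: bystander: loose amber glass bottle with yellow cap, the one that stands alone nearer the robot, 48 mm thick, 116 mm high; origin under its centre.
- kidney: bystander: loose metal kidney dish, 82 x 162 x 37 mm; origin under its centre.
- roll: bystander: loose white plaster roll lying flat, 48 mm across, 13 mm high; origin under its centre.

How it is judged (in metres and radians):
On the way, in this order (a step that is already met when the one before it is completed fails the run):
1. the pawl is tipped over and stays up, the wheel not yet turned back (value of joint pawl above 1.2 rad and value of joint wheel below 0.15 rad), for 0.2 s.
2. the wheel stands one notch back while the pawl is still up (value of joint pawl above 1.2 rad and value of joint wheel between 0.27 and 0.56 rad), for 0.2 s.
At the end, for the whole second after the job is handed in: The pawl is down with its nose in the gap (within 0.06 rad), the wheel stands one notch back (reading 0.27 to 0.56 rad) and at rest, the three vials stand in their pockets (within 6 mm of their height, 0.25 rad of upright), and the bystanders are within 20 mm of where they stood (value of joint pawl below 0.06 rad and value of joint wheel between 0.27 and 0.56 rad and velocity of joint wheel between -0.05 and 0.05 rad/s and z of each of vial0, vial1, vial2 in the frame of stand below 0.028 m and angle between each of vial0, vial1, vial2's own z axis and vertical below 0.25 rad and distance of each of amber_bottle, kidney, roll from where it was at the start of the episode below 0.02 m); the robot touches nothing.
It fails at once if a vial is lifted out of its pocket or knocked over (z of any of vial0, vial1, vial2 in the frame of stand above 0.036 m or angle between any of vial0, vial1, vial2's own z axis and vertical above 0.6 rad).
It fails at once if the amber bottle is moved or lifted (more than 20 mm) (distance of amber_bottle from where it was at the start of the episode above 0.02 m).
It fails at once if the kidney dish is moved or lifted (more than 20 mm) (distance of kidney from where it was at the start of the episode above 0.02 m).
It fails at once if the plaster roll is moved or lifted (more than 20 mm) (distance of roll from where it was at the start of the episode above 0.02 m).
It also fails if it takes over 59 s, if anything falls off the work surface, if the arm or the gripper's body presses on something with over 40 N, if the wrist force passes 120 N, or if a joint passes its speed limit or range.

### The arm

A 6-joint arm with a two-finger parallel gripper is mounted at the origin on a cart in front of the work surface, level with it; the furniture and walls round the work are solid. World frame = base frame: x ahead of the robot, y to its left, z up, the work surface at z = 0. Lengths are in mm, angles in rad, forces in N, time in s.
With the tool pointing down it reaches from about 275 to 750 mm from the base axis. Payload 10.2 kg.
Tool frame: the origin (TCP) lies on the front face of the gripper's body, between the roots of the fingers; the fingertips stand 73 mm ahead of it and the grasp point (between the pads) lies 54 mm ahead of it; z points along the fingers, y is the line along which they close (so a half turn about z gives the same grasp; the last joint's range is limited). The gripper opens to 85 mm and grips with 20 to 120 N. Pads are 22 mm wide; open, the fingers measure 114 mm over their backs; the gripper's body (76 mm by 85 mm) begins 54 mm behind the grasp point. The pads swing forward as they close: fully open they stand 13 mm farther back than shut.
Start: joints at [0.941, 0.313, 1.498, -0, 1.331, -0.223], TCP at [207.741, 482.157, 303.894] pointing down, gripper open.
Joint ranges: [-2.94, 2.94], [-0.97, 2.17], [0.19, 2.56], [-1.23, 4.37], [0.02, 3.11], [-2.88, 2.88]. Speed limits (rad/s): [2.39, 2.39, 3.01, 3.14, 3.14, 3.14].

### API

Orientations are given as a unit quaternion [w, x, y, z].
In Python, from rig import * gives the robot as it stands.
- The arm moves only by the tool step_arm, never from a script. Its argument "plan" is a list of rows, each an object with "offset": the shift along the tool's x, y, z in cm, a list of three; "rot": the turn, a rotation vector about the tool's x, y, z in degrees, a list of three; "gripper": the finger opening in cm, from 0 to 8.54. In form: [{"offset": [x, y, z], "rot": [wx, wy, wz], "gripper": gripper}, ...]. A call has 1 to 12 rows; each row is the pose to reach, as a shift and turn from the pose commanded when the call began, along the tool's axes at that moment; what a row does not reach only later rows make up. A row lasts 1/10 s, in which the tool goes at most 50 mm and 8.59 degrees, less where a joint would pass 70% of its speed; a pose out of reach is approached as far as the arm can. A call with a gripper value outside its range is refused whole. The fingers move at their own pace and stop on an object; "squeeze" is the grip in N (left out, the last holds). Time passes only in rows, so rows that repeat a pose let the fingers close. It gives the time, the measured TCP pose, the force, the opening and the grip force at its end, in the units of the state.
- sense(): the state, without advancing time (a new reading comes with each control period).
- capture(name): name is "scene" or "side" or "wrist"; returns a dict with "color" (384x512x3 uint8, red, green, blue), "depth" (384x512 float32, mm along the optical axis (not along the pixel's ray), 0 where there is no reading), "vertical_fov" (degrees; the focal length in pixels is half the picture's height over the tangent of half this angle, whatever the lens; pixels are square), "cx", "cy" (the principal point, pixels), "rvec" (rotation vector, rad) and "tvec" (3), from world to camera coordinates, as OpenCV has them; the wrist camera has in their place "mount" (4x4, takes a point from camera to tool coordinates, whose origin is the TCP and whose axes are the flange's). Camera axes: x right, y down, z forward; pixel columns grow to the right and rows downward; lengths in mm; the calibration is good to about 2 mm. A picture is of the moment at which its call begins: read the wrist's pose just before it.
- finish_job(): hands the job in; it is judged then, once.
The state is a dict: "time_s": time; "joints": joint angles; "dq": joint speeds; "tau": joint torques, N m; "eef_pos": TCP position; "ee_rot": TCP orientation; "force": force on the tool from outside, world axes, zero at the start; "wrist_torque": the same for the moment, N m; "grip_width": opening from 0.0 (shut) to 1.0 (fully open); "grip_force": force on a finger pad.
Only numpy, scipy, OpenCV 4.12 (cv2) and the standard library are available. Lean on these libraries where they do the work, as an engineer would, in place of code of your own. Each camera call takes 0.05 s, during which the arm holds its last target. There are 200 camera calls.

## Working session

There is one attempt and no reset: what is moved stays moved. The work goes in short steps, Python scripts to look and compute and a tool call to move; the robot and the scene stay as the last step left them, time stands still between calls to the robot, and variables do not carry over. Pictures are saved under pics/ and viewed, at most 10 in all, crops included, and the job is handed in when it is done.

Besides the shell and the picture viewer there is one more tool, called after "Emit:" by a JSON object that holds its "api" and its "payload", one argument or row to a line. step_arm: Moves the arm, as the interface text tells. Its arguments: {"type":"object","properties":{"plan":{"type":"array"},"squeeze":{"type":"number"}},"required":["plan"]}

```bash
mkdir -p pics; cat > h.py <<'E'
from rig import *
import numpy as np, cv2
def K(c):
    f=192/np.tan(np.radians(c["vertical_fov"])/2); return f,c["cx"],c["cy"]
def cam(c,s=None):
    # camera->world R,t
    if "mount" in c:
        w,x,y,z=s["ee_rot"]
        from scipy.spatial.transform import Rotation as Ro
        T=np.eye(4);T[:3,:3]=Ro.from_quat([x,y,z,w]).as_matrix();T[:3,3]=s["eef_pos"]
        M=T@np.array(c["mount"]);return M[:3,:3],M[:3,3]
    R=cv2.Rodrigues(np.array(c["rvec"],float))[0]
    return R.T,-R.T@np.array(c["tvec"],float).ravel()
def cloud(c,s=None):
    f,cx,cy=K(c);R,t=cam(c,s);v,u=np.mgrid[:384,:512];d=c["depth"]
    P=np.stack([(u-cx)/f*d,(v-cy)/f*d,d],-1)@R.T+t
    P[d<=0]=np.nan;return P
def ray(c,u,v,z,s=None):
    f,cx,cy=K(c);R,t=cam(c,s);d=R@np.array([(u-cx)/f,(v-cy)/f,1]);return t+d*(z-t[2])/d[2]
def proj(c,p,s=None):
    f,cx,cy=K(c);R,t=cam(c,s);q=R.T@(np.array(p)-t);return cx+f*q[0]/q[2],cy+f*q[1]/q[2]
def save(c,n): cv2.imwrite("pics/"+n,c["color"][:,:,::-1])
E
python3 - <<'E'
from h import *
a=capture("scene");b=capture("side")
im=np.hstack([a["color"],b["color"]]);cv2.imwrite("pics/a.png",cv2.resize(im[:,:,::-1],(800,300)))
save(a,"a1.png");save(b,"b1.png")
s=sense();print(s)
for c in(a,b):
    P=cloud(c);h=cv2.cvtColor(c["color"],cv2.COLOR_RGB2HSV).astype(int);H,S,V=h[...,0],h[...,1],h[...,2]
    print(cam(c)[1])
    m=((H<6)|(H>174))&(S>150)&(V>80)
    n,l,st,ce=cv2.connectedComponentsWithStats(m.astype(np.uint8))
    for i in range(1,n):
        if st[i,4]>20: print("red",st[i],np.nanmedian(P[l==i],0).round(),np.nanmax(P[l==i],0).round(),np.nanmin(P[l==i],0).round())
E
```

```text
{'time_s': 0.1, 'joints': array([ 9.40600618e-01,  3.13368385e-01,  1.49837709e+00, -1.13221440e-05,
        1.33099144e+00, -2.23377749e-01]), 'dq': array([ 0.00017102, -0.00150979, -0.00059474, -0.00093505, -0.00019298,
       -0.00275986]), 'tau': array([ 1.60742104e-03, -4.12902868e+01, -2.60147023e+01, -2.82511064e-04,
        2.98600367e-03,  4.46526246e-05]), 'eef_pos': array([207.6460432 , 482.02336685, 303.39937136]), 'ee_rot': array([-2.31827149e-04,  2.02007844e-01,  9.79383737e-01, -5.23086825e-04]), 'force': array([-0.2412738 , -0.11410378,  0.12884762]), 'wrist_torque': array([ 0.00140154,  0.05906828, -0.02776343]), 'grip_force': 0.0, 'grip_width': 1.001483302228701}
[-56.88692947 510.26872102 901.63227655]
[ 530.33257393 -494.40686563  565.11594913]
red [240 194   7  18 105] [508. 208.  62.] [516. 211.  86.] [501. 206.  34.]
```

View pics/a1.png

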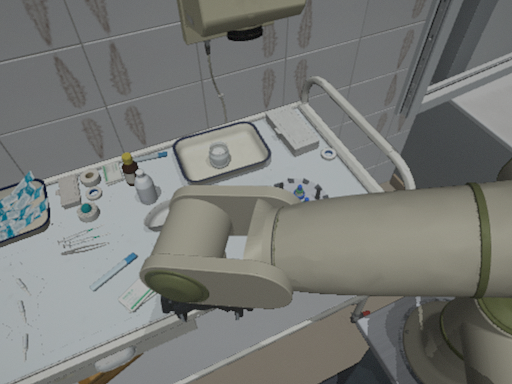

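View pics/b1.png

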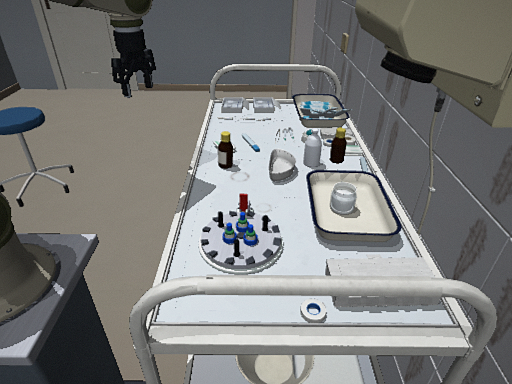

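The side view shows the carousel around (241,238), with the red tab at (243,203), posts near (220,219), (265,223) and (237,247). The amber bottle is at (225,150) and the kidney dish at (283,165). In the scene view the arm blocks most of it.

```bash
python3 - <<'E'
from h import *
c=capture("side");P=cloud(c)
h=cv2.cvtColor(c["color"],cv2.COLOR_RGB2HSV).astype(int);H,S,V=h[...,0],h[...,1],h[...,2]
im=c["color"][130:290,170:330,::-1];cv2.imwrite("pics/c.png",cv2.resize(im,(800,800),interpolation=cv2.INTER_CUBIC)[:600])
roi=np.zeros((384,512),bool);roi[190:275,195:290]=1
# wheel top points: z 18..24
m=roi&(abs(P[...,2]-22)<3)&(V>90)
# spindle by circle through dark teeth tops z 30
for nm,m in dict(dark=roi&(V<70),blue=roi&(H>100)&(H<130)&(S>120),red=((H<6)|(H>174))&(S>150)&(V>80)).items():
    n,l,st,ce=cv2.connectedComponentsWithStats(m.astype(np.uint8),connectivity=4)
    for i in range(1,n):
        if st[i,4]>12: 
            q=P[l==i];x0,y0,w,hh,_=st[i]
            print(nm,st[i],np.nanmedian(q,0).round(),"top z",np.nanmax(q[:,2]).round(), "z62",ray(c,x0+w/2-.5,y0,62).round(1)[:2],"z30",ray(c,*ce[i],29).round(1)[:2],"z67",ray(c,x0+w/2-.5,y0,67).round(1)[:2])
# foot plate / wheel extents
for z0,z1 in((4,11),(19,25)):
    q=P[roi&(P[...,2]>z0)&(P[...,2]<z1)];print(z0,np.nanmin(q,0).round(),np.nanmax(q,0).round(),len(q))
for nm,r in dict(bottle=(slice(128,172),slice(214,236)),kidney=(slice(145,185),slice(265,300))).items():
    q=P[r].reshape(-1,3);q=q[q[:,2]>8];print(nm,np.nanpercentile(q,[2,50,98],axis=0).round())
E
```

```text
dark [247 210   7   7  26] [523. 207.  26.] top z 30.0 z62 [525.9 174.7] z30 [524.9 204. ] z67 [526.  168.1]
dark [213 212  11  16  84] [454. 162.  39.] top z 62.0 z62 [450.4 165.9] z30 [451.2 179. ] z67 [451.2 159.3]
dark [230 212   7   5  21] [482. 207.  25.] top z 29.0 z62 [485.8 166.3] z30 [482.8 202. ] z67 [486.3 159.8]
dark [262 216   8  15  75] [561. 149.  41.] top z 62.0 z62 [562.3 151.9] z30 [562.4 167. ] z67 [562.  145.5]
dark [203 227   7   5  23] [422. 144.  26.] top z 28.0 z62 [428.3 110.4] z30 [422.3 141. ] z67 [429.3 104.4]
dark [236 235   7   4  15] [503. 120.  25.] top z 31.0 z62 [502.9  84.2] z30 [502.2 115.9] z67 [503.1  78.4]
dark [233 239   7  18  89] [497.  63.  44.] top z 62.0 z62 [496.9  71.1] z30 [496.3  79.9] z67 [497.2  65.5]
dark [202 240   7   5  28] [423. 100.  25.] top z 30.0 z62 [431.   67.3] z30 [424.4  97.2] z67 [432.   61.7]
dark [208 251   9   7  29] [446.  62.  25.] top z 30.0 z62 [449.2  33.9] z30 [446.1  59.2] z67 [450.   28.6]
dark [249 257   6   8  23] [531.  42.  26.] top z 29.0 z62 [530.4  17.3] z30 [530.8  40.2] z67 [530.4  12.3]
dark [227 258   7   7  22] [488.  39.  24.] top z 29.0 z62 [487.3  14.1] z30 [487.2  36.8] z67 [487.7   9.1]
blue [240 212   5   8  38] [507. 153.  62.] top z 68.0 z62 [507.1 166.6] z30 [506.  194.9] z67 [507.3 160. ]
blue [236 221  22  25 201] [521. 109.  34.] top z 68.0 z62 [518.3 132.8] z30 [519.7 127.6] z67 [518.4 126.6]
blue [226 223   6   8  38] [479. 113.  62.] top z 67.0 z62 [477.6 125.1] z30 [475.8 153.1] z67 [478.2 118.9]
blue [223 232  14  12  84] [479. 105.  31.] top z 61.0 z62 [481.7  93.9] z30 [479.4 109.4] z67 [482.2  88.1]
red [240 194   7  18 105] [508. 208.  62.] top z 86.0 z62 [507.5 242.1] z30 [506.7 254.1] z67 [507.8 234.8]
4 [405.  28.   4.] [602. 262.  11.] 474
19 [411.  34.  19.] [597. 240.  25.] 2340
bottle [[403. 475.  10.]
 [444. 485.  58.]
 [466. 632. 115.]]
kidney [[582. 396.   9.]
 [623. 496.  23.]
 [662. 549.  36.]]
```

View pics/c.png

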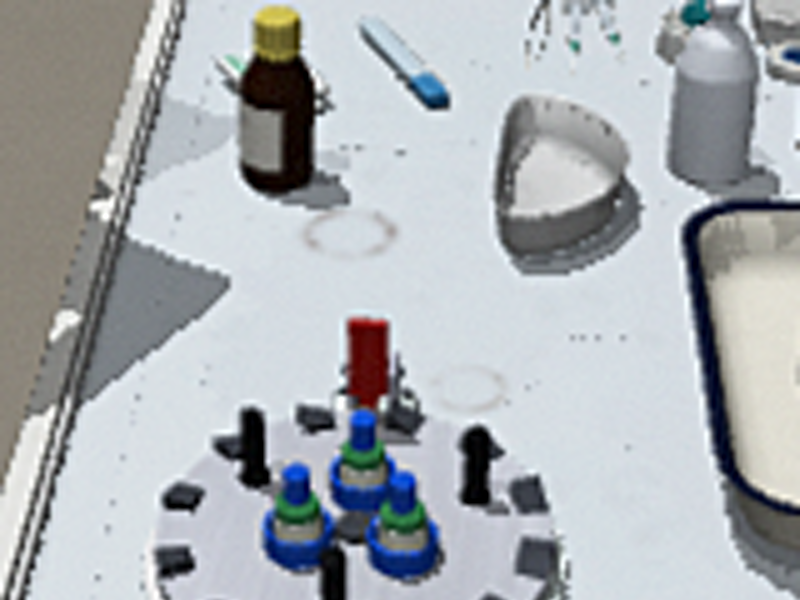

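Emit:
{"api": "step_arm", "payload": {
  "plan": [
    {"offset": [-4, -2, 0], "rot": [0, 0, 7], "gripper": 0},
    {"offset": [-8, -4, 0], "rot": [0, 0, 14], "gripper": 0},
    {"offset": [-12, -6, 0], "rot": [0, 0, 21], "gripper": 0},
    {"offset": [-16, -8, 0], "rot": [0, 0, 28], "gripper": 0},
    {"offset": [-20, -10, 0], "rot": [0, 0, 35], "gripper": 0},
    {"offset": [-24, -12, 0], "rot": [0, 0, 42], "gripper": 0},
    {"offset": [-28, -14, 0], "rot": [0, 0, 49], "gripper": 0},
    {"offset": [-32, -16, 0], "rot": [0, 0, 56], "gripper": 0},
    {"offset": [-36, -18, 0], "rot": [0, 0, 63], "gripper": 0},
    {"offset": [-40, -20, 0], "rot": [0, 0, 70], "gripper": 0},
    {"offset": [-41.2, -20.8, 0], "rot": [0, 0, 70], "gripper": 0},
    {"offset": [-41.2, -20.8, 0], "rot": [0, 0, 70], "gripper": 0}
  ]
}}

```text
time_s: 1.35
eef_pos: [504.4, 126.9, 303.4]
ee_rot: [-0.0, 0.728, 0.686, -0.0]
force: [0.1, 0.6, -0.4]
grip_width: 0.0
grip_force: 0.0
```

```bash
python3 - <<'E'
from h import *
s=sense();c=capture("wrist");d=capture("scene");save(c,"w1.png");save(d,"s2.png")
print(s["eef_pos"],s["ee_rot"],s["joints"],s["grip_width"],cam(c,s)[1])
for n,p in dict(ctr=(503.5,128,22),tab=(508,207,86)).items(): print(n,proj(c,p,s),proj(d,p))
im=d["color"][150:290,220:400,::-1]
w=np.hstack([cv2.resize(c["color"][:,:,::-1],(400,300)),cv2.resize(im,(386,300),interpolation=cv2.INTER_CUBIC)]);cv2.imwrite("pics/ws.png",w)
E
```

```text
[504.35780995 126.87119984 303.37862313] [-3.25695762e-04  7.27606896e-01  6.85994142e-01 -3.70375838e-04] [ 2.09111671e-02  3.02796790e-01  1.51274105e+00 -1.39870613e-05
  1.32704114e+00  7.97723733e-02] 5.177460905592618e-05 [508.22663832 198.76974573 372.86869486]
ctr (np.float64(259.6828453819744), np.float64(162.32944626436264)) (np.float64(296.8888452605923), np.float64(202.58951521273983))
tab (np.float64(259.41637630894104), np.float64(83.20646335093733)) (np.float64(272.3633566464462), np.float64(196.98564090719483))
```

View pics/ws.png

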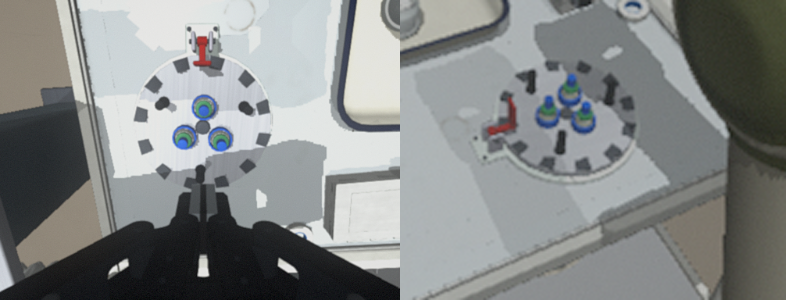

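The wrist view shows the hub at about (203,127) and the tab at (203,65) in the half-scaled picture. Both agree with the side-view estimates (centre 504,127.5; tab 508,207). I'm descending inside the tab with the tip above the vial tops, then pushing outward.

Emit:
{"api": "step_arm", "payload": {
  "plan": [
    {"offset": [2, 0, 4], "rot": [0, 0, 0], "gripper": 0},
    {"offset": [4, 0, 8], "rot": [0, 0, 0], "gripper": 0},
    {"offset": [5.8, 0, 12], "rot": [0, 0, 0], "gripper": 0},
    {"offset": [5.8, 0, 15.8], "rot": [0, 0, 0], "gripper": 0},
    {"offset": [5.8, 0, 15.8], "rot": [0, 0, 0], "gripper": 0}
  ]
}}

```text
time_s: 1.95
eef_pos: [504.1, 187.4, 142.1]
ee_rot: [-0.003, 0.726, 0.688, -0.004]
force: [-1.4, 0.0, 0.1]
grip_width: -0.001
grip_force: 0.0
```

Emit:
{"api": "step_arm", "payload": {
  "plan": [
    {"offset": [0.6, 0, 0], "rot": [0, 0, 0], "gripper": 0},
    {"offset": [1.2, 0, 0], "rot": [0, 0, 0], "gripper": 0},
    {"offset": [1.8, 0, 0], "rot": [0, 0, 0], "gripper": 0},
    {"offset": [2.4, 0, 0], "rot": [0, 0, 0], "gripper": 0},
    {"offset": [3.0, 0, 0], "rot": [0, 0, 0], "gripper": 0},
    {"offset": [3.6, 0, 0], "rot": [0, 0, 0], "gripper": 0},
    {"offset": [4.2, 0, 0], "rot": [0, 0, 0], "gripper": 0},
    {"offset": [4.8, 0, 0], "rot": [0, 0, 0], "gripper": 0},
    {"offset": [5.4, 0, 0], "rot": [0, 0, 0], "gripper": 0},
    {"offset": [6.0, 0, 0], "rot": [0, 0, 0], "gripper": 0},
    {"offset": [6.0, 0, 0], "rot": [0, 0, 0], "gripper": 0}
  ]
}}

```text
time_s: 3.05
eef_pos: [510.6, 246.6, 145.8]
ee_rot: [-0.0, 0.727, 0.687, 0.0]
force: [0.8, -0.5, 0.3]
grip_width: 0.0
grip_force: 0.0
```

```bash
python3 - <<'E'
from h import *
s=sense();print(s["eef_pos"],s["force"])
b=capture("side");d=capture("scene")
w=np.hstack([cv2.resize(b["color"][150:290,170:330,::-1],(400,350)),cv2.resize(d["color"][150:290,220:380,::-1],(400,350))]);cv2.imwrite("pics/p2.png",w)
E
```

```text
[510.56153834 246.60510167 145.81362361] [ 0.81831599 -0.4939014   0.28072799]
```

View pics/p2.png

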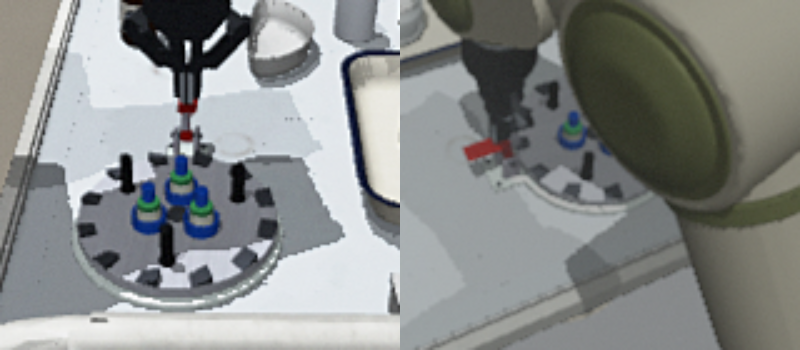

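In the scene view the pawl lies tipped over: the red tab is level at (485,150) in the right half of the picture. The vials and posts look unchanged. Next I go behind post 1 on its clockwise side.

Emit:
{"api": "step_arm", "payload": {
  "plan": [
    {"offset": [0, 0, -3], "rot": [0, 0, 0], "gripper": 0},
    {"offset": [-4.5, -0.8, -3], "rot": [0, 0, 8], "gripper": 0},
    {"offset": [-9, -1.6, -3], "rot": [0, 0, 8], "gripper": 0},
    {"offset": [-13.5, -2.4, -3], "rot": [0, 0, 8], "gripper": 0},
    {"offset": [-17.8, -3.2, -3], "rot": [0, 0, 8], "gripper": 0},
    {"offset": [-17.8, -3.2, -3], "rot": [0, 0, 8], "gripper": 0},
    {"offset": [-17.8, -3.2, -3], "rot": [0, 0, 8], "gripper": 0},
    {"offset": [-17.8, -3.2, 0], "rot": [0, 0, 8], "gripper": 0},
    {"offset": [-17.8, -3.2, 2], "rot": [0, 0, 8], "gripper": 0},
    {"offset": [-17.8, -3.2, 3.6], "rot": [0, 0, 8], "gripper": 0},
    {"offset": [-17.8, -3.2, 3.6], "rot": [0, 0, 8], "gripper": 0}
  ]
}}

```text
time_s: 4.25
eef_pos: [467.7, 71.2, 108.3]
ee_rot: [-0.001, 0.773, 0.635, -0.001]
force: [0.4, -0.6, 0.6]
grip_width: 0.001
grip_force: 0.0
```

```bash
cat > m.py <<'E'
from h import *
import sys
def look(n):
    s=sense();print(s["eef_pos"].round(1),s["ee_rot"].round(4),s["force"].round(1),s["time_s"])
    c=capture("side");d=capture("scene")
    h=cv2.cvtColor(c["color"],cv2.COLOR_RGB2HSV).astype(int);V=h[...,2];P=cloud(c)
    m=np.zeros((384,512),bool);m[190:275,195:290]=1;m&=(V<70)&(P[...,2]>40)&(P[...,2]<66)
    k,l,st,ce=cv2.connectedComponentsWithStats(m.astype(np.uint8),connectivity=4)
    for i in range(1,k):
        if st[i,4]>10:
            x0,y0,w,hh,_=st[i];p=ray(c,x0+w/2-.5,y0,62)[:2]-[0,6];v=p-[503.8,127.5]
            print(st[i],p.round(1),"r",np.hypot(*v).round(1),"ang",np.degrees(np.arctan2(v[1],v[0])).round(1))
    w=np.hstack([cv2.resize(c["color"][170:290,180:310,::-1],(400,370),interpolation=cv2.INTER_CUBIC),cv2.resize(d["color"][150:290,220:380,::-1],(400,370),interpolation=cv2.INTER_CUBIC)]);cv2.imwrite("pics/%s.png"%n,w)
look(sys.argv[1])
E
python3 m.py p3
```

```text
[467.7  71.2 108.3] [-0.0013  0.7728  0.6346 -0.0012] [ 0.4 -0.6  0.6] 4.25
[263 216   5   9  41] [561.1 145.9] r 60.2 ang 17.8
[216 238   3  10  18] [456.   67.9] r 76.4 ang -128.7
[225 238   5  11  40] [477.4  68.1] r 65.0 ang -113.9
[234 239   5  11  51] [496.9  65.1] r 62.8 ang -96.3
[221 241   2  10  17] [466.4  58.5] r 78.5 ang -118.5
```

View pics/p3.png

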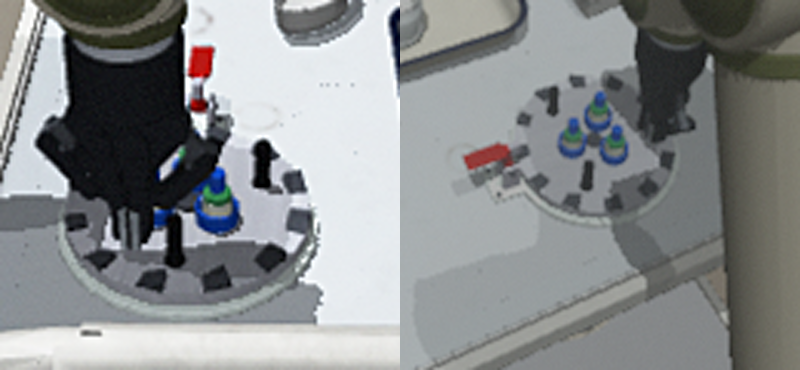

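The finger stands clockwise of post 1: post at (175,240) and fingers at (130,225) in the left half, with a gap of about 9 mm. I push counter-clockwise along an arc round the spindle and stop short to measure.

Emit:
{"api": "step_arm", "payload": {
  "plan": [
    {"offset": [-0.19, 0.55, 0], "rot": [0, 0, -5], "gripper": 0},
    {"offset": [-0.33, 1.12, 0], "rot": [0, 0, -10], "gripper": 0},
    {"offset": [-0.42, 1.69, 0], "rot": [0, 0, -15], "gripper": 0},
    {"offset": [-0.46, 2.28, 0], "rot": [0, 0, -20], "gripper": 0},
    {"offset": [-0.45, 2.86, 0], "rot": [0, 0, -25], "gripper": 0},
    {"offset": [-0.42, 3.21, 0], "rot": [0, 0, -28], "gripper": 0},
    {"offset": [-0.42, 3.21, 0], "rot": [0, 0, -28], "gripper": 0}
  ]
}}

```text
time_s: 5.05
eef_pos: [499.7, 60.0, 110.9]
ee_rot: [0.001, 0.597, 0.803, 0.0]
force: [0.0, -0.3, -0.2]
grip_width: -0.006
grip_force: 0.0
```

```bash
python3 m.py p4
```

```text
[499.7  60.  110.9] [7.000e-04 5.966e-01 8.025e-01 5.000e-04] [ 0.  -0.3 -0.2] 5.05
[242 239   7  11  64] [516.2  65.3] r 63.4 ang -78.8
[231 244   5   8  27] [491.2  49.4] r 79.1 ang -99.1
[238 245   2   9  16] [502.9  46.4] r 81.1 ang -90.6
```

View pics/p4.png

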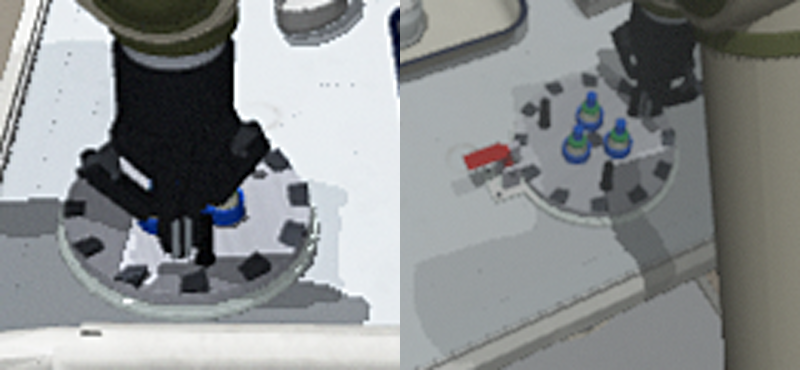

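Post 1 has gone from -96.3° to -78.8°, so 17.5° so far. Another 9.5° brings the wheel to about 0.42 rad. Then I back off and lift clear.

Emit:
{"api": "step_arm", "payload": {
  "plan": [
    {"offset": [-0.17, 0.5, 0], "rot": [0, 0, -4.5], "gripper": 0},
    {"offset": [-0.32, 1.06, 0], "rot": [0, 0, -9.5], "gripper": 0},
    {"offset": [-0.32, 1.06, 0], "rot": [0, 0, -9.5], "gripper": 0},
    {"offset": [-0.32, 1.06, 0], "rot": [0, 0, -9.5], "gripper": 0},
    {"offset": [-0.15, 0.44, 0], "rot": [0, 0, -4], "gripper": 0},
    {"offset": [0.1, -0.2, 0], "rot": [0, 0, 2], "gripper": 0},
    {"offset": [0.1, -0.2, -3], "rot": [0, 0, 2], "gripper": 0},
    {"offset": [0.1, -0.2, -6.5], "rot": [0, 0, 2], "gripper": 0},
    {"offset": [0.1, -0.2, -6.5], "rot": [0, 0, 2], "gripper": 0}
  ]
}}

```text
time_s: 6.05
eef_pos: [498.2, 60.0, 178.9]
ee_rot: [0.003, 0.612, 0.791, 0.002]
force: [0.4, 0.0, 0.6]
grip_width: 0.001
grip_force: 0.0
```

```bash
python3 m.py p5
```

```text
[498.2  60.  178.9] [0.0034 0.6118 0.791  0.002 ] [0.4 0.  0.6] 6.05
[255 209   5   9  35] [542.7 172.9] r 59.8 ang 49.4
[212 219   5  10  41] [443.4 133.3] r 60.6 ang 174.5
[248 238   5  11  40] [526.8  68.7] r 63.2 ang -68.6
```

View pics/p5.png

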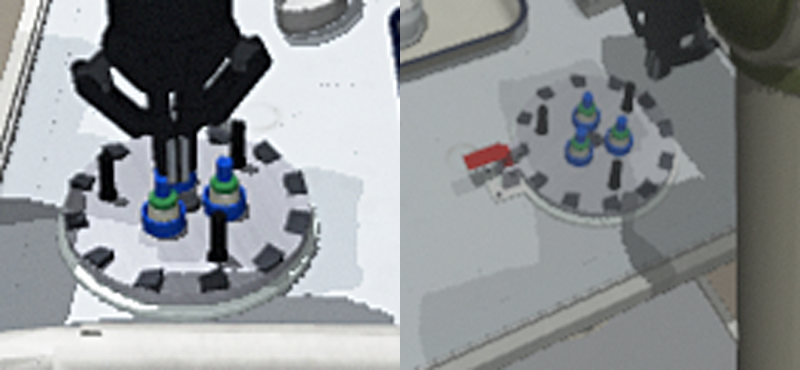

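Averaged over the three posts the wheel turned about 28.5°, so it now reads 0.40–0.49, inside the 0.31–0.52 window. All vials stand and the pawl is still up (red tab at (487,157) on the right). I go over to the outer side of the tab.

Emit:
{"api": "step_arm", "payload": {
  "plan": [
    {"offset": [4, 1.3, 0], "rot": [0, 0, 6], "gripper": 0},
    {"offset": [8, 2.6, 0], "rot": [0, 0, 12], "gripper": 0},
    {"offset": [12, 3.9, 0], "rot": [0, 0, 18], "gripper": 0},
    {"offset": [16, 5.3, 0], "rot": [0, 0, 18], "gripper": 0},
    {"offset": [20, 6.6, 0], "rot": [0, 0, 18], "gripper": 0},
    {"offset": [24.7, 8.1, 0], "rot": [0, 0, 18], "gripper": 0},
    {"offset": [24.7, 8.1, 0], "rot": [0, 0, 18], "gripper": 0},
    {"offset": [24.7, 8.1, 0], "rot": [0, 0, 18], "gripper": 0},
    {"offset": [24.7, 8.1, 0], "rot": [0, 0, 18], "gripper": 0}
  ]
}}

```text
time_s: 7.05
eef_pos: [512.4, 318.5, 174.0]
ee_rot: [-0.0, 0.728, 0.686, -0.001]
force: [-0.8, 0.8, -0.6]
grip_width: -0.002
grip_force: 0.0
```

```bash
python3 - <<'E'
from h import *
s=sense();c=capture("wrist");print(s["eef_pos"],s["ee_rot"],s["force"])
P=cloud(c,s);h=cv2.cvtColor(c["color"],cv2.COLOR_RGB2HSV).astype(int)
m=((h[...,0]<6)|(h[...,0]>174))&(h[...,1]>150)&(h[...,2]>60);q=P[m]
print(m.sum(),np.nanpercentile(q,[1,50,99],axis=0).round(1) if m.sum() else 0)
save(c,"w6.png")
E
```

```text
[512.40662078 318.49565252 173.99395103] [-2.31914135e-04  7.27679728e-01  6.85916458e-01 -8.79377929e-04] [-0.79984701  0.80976346 -0.63208877]
153 [[504.3 236.6  63.1]
 [507.7 242.6  64.5]
 [513.  310.8 144. ]]
```

View pics/w6.png

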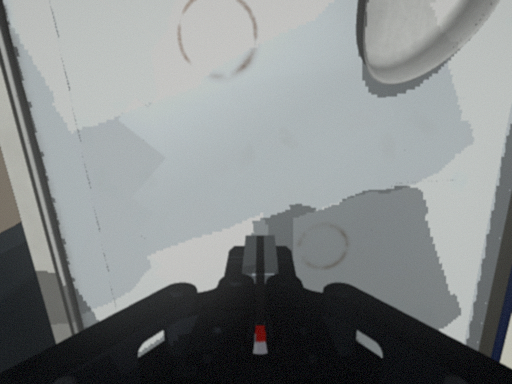

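The wrist view shows the fingers over a clear table outward of the pawl, with the red tab visible through the gripper slit at (260,340). The kidney dish is far off at the top right. I descend and push the tab end inward.

Emit:
{"api": "step_arm", "payload": {
  "plan": [
    {"offset": [0, 0, 2.5], "rot": [0, 0, 0], "gripper": 0},
    {"offset": [0, 0, 5.3], "rot": [0, 0, 0], "gripper": 0},
    {"offset": [0, 0, 5.3], "rot": [0, 0, 0], "gripper": 0},
    {"offset": [-1, 0, 5.3], "rot": [0, 0, 0], "gripper": 0},
    {"offset": [-1.8, 0, 5.3], "rot": [0, 0, 0], "gripper": 0},
    {"offset": [-2.4, 0, 5.3], "rot": [0, 0, 0], "gripper": 0},
    {"offset": [-3.0, 0, 5.3], "rot": [0, 0, 0], "gripper": 0},
    {"offset": [-3.6, 0, 5.3], "rot": [0, 0, 0], "gripper": 0},
    {"offset": [-4.2, 0, 5.3], "rot": [0, 0, 0], "gripper": 0},
    {"offset": [-4.8, 0, 5.3], "rot": [0, 0, 0], "gripper": 0}
  ]
}}

```text
time_s: 8.1
eef_pos: [509.7, 270.9, 121.9]
ee_rot: [0.0, 0.727, 0.686, -0.0]
force: [-0.5, -0.2, 0.5]
grip_width: 0.0
grip_force: 0.0
```

Emit:
{"api": "step_arm", "payload": {
  "plan": [
    {"offset": [-0.5, 0, 0], "rot": [0, 0, 0], "gripper": 0},
    {"offset": [-1.2, 0, 0], "rot": [0, 0, 0], "gripper": 0},
    {"offset": [-1.2, 0, 0], "rot": [0, 0, 0], "gripper": 0},
    {"offset": [-1.2, 0, 0], "rot": [0, 0, 0], "gripper": 0},
    {"offset": [1, 0, 0], "rot": [0, 0, 0], "gripper": 0},
    {"offset": [4, 0, 0], "rot": [0, 0, 0], "gripper": 0},
    {"offset": [6, 0, -3], "rot": [0, 0, 0], "gripper": 0},
    {"offset": [6, 0, -7], "rot": [0, 0, 0], "gripper": 0},
    {"offset": [6, 0, -10], "rot": [0, 0, 0], "gripper": 0},
    {"offset": [6, 0, -10], "rot": [0, 0, 0], "gripper": 0}
  ]
}}

```text
time_s: 9.1
eef_pos: [514.2, 332.5, 226.4]
ee_rot: [0.001, 0.727, 0.687, 0.004]
force: [0.5, 0.8, -0.7]
grip_width: -0.005
grip_force: 0.0
```

```bash
python3 m.py p7; python3 - <<'E'
from h import *
c=capture("side");P=cloud(c);h=cv2.cvtColor(c["color"],cv2.COLOR_RGB2HSV).astype(int)
m=((h[...,0]<6)|(h[...,0]>174))&(h[...,1]>150)&(h[...,2]>80)
v,u=np.where(m);print(m.sum(),u.min(),u.max(),v.min(),v.max(),np.nanpercentile(P[m],[1,50,99],axis=0).round(1))
E
```

```text
[514.2 332.5 226.4] [0.0014 0.7269 0.6867 0.0037] [ 0.5  0.8 -0.7] 9.1
[255 209   5  10  43] [542.7 172.9] r 59.8 ang 49.4
[212 219   5  10  47] [443.4 133.3] r 60.6 ang 174.5
[248 238   5  11  41] [526.8  68.7] r 63.2 ang -68.6
109 240 246 194 210 [[500.8 205.4  36.4]
 [508.4 208.1  62.6]
 [515.9 211.2  84.8]]
```

View pics/p7.png

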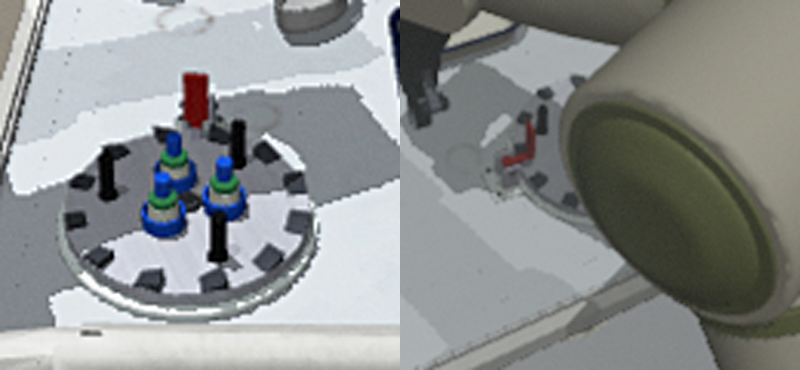

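The tab is upright again at the same pixels as at the start (240–246, 194–211; face at y 208). So the nose is fully down. The wheel hasn't moved since the push, all vials stand, and the robot is clear.

```bash
python3 -c "
from rig import *
print(finish_job())"
```

```text
the job is handed in; nothing more can be done
None
```

I tipped the pawl over, pushed the wheel back one notch (about 28.5°, reading roughly 0.44 rad) and tipped the pawl back down into the gap, with the vials standing; the job is handed in, but no verdict came back.

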